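# Interlock two steel channel offcuts in the stacking cradle

### The job

Stack the two pale bare-metal channel offcuts in the plywood cradle so that their flanges interlock. First lay the shallow one, open side up, on the blue painted bay and in line with it; then set the deep one, open side down, over either one of its long flanges, so that one flange of each sits inside the other, both lie parallel with their ends about even, and the deep one stands fully down. Leave the red tube where it is.

Things in the scene. Friction and masses are not known exactly. Their poses are not given: they have to be found in the camera images.
- shallow_mid (a point): Shallow pale bare-metal C-channel, lying open side UP: 150 mm long (its x), 60 mm wide (its y), 30 mm tall, walls 3 mm, 0.4 kg. The point is the centre of its envelope, 15 mm above its underside; z up. Take it across the 60 mm width, on the outer faces of its flanges. The deep channel goes down over a flange with its centre line ideally 28 mm (10 to 45) to one side of this one's.
- deep_mid (a point): Deep pale bare-metal C-channel, lying open side DOWN on its flange tips: 150 mm long (its x), 60 mm wide (its y), 58 mm tall, walls 3 mm, 0.6 kg. The point is the centre of its envelope, 29 mm above the tips; z up. Take it across the 60 mm width near the top, above the other's 30 mm flanges. Stacked, one tip stands on the other's web, one on the plywood (3 degree lean).
- bay (a point): Centre of the blue painted bay (150 mm along its x, 60 mm along y, z up) on the upper surface of the fixed plywood cradle, 12 mm above the bench. The cradle is 230 (x) by 200 mm (y); along its two x ends run wooden battens rising 12 mm above the plywood, 198 mm apart inside; the y sides are open. Its place and yaw vary.
- tube_mid (a point): Bystander: red painted closed box tube, 150 mm long (x), 60 mm wide (y), 58 mm tall. The point is its centre, z up. It does not belong in the stack; leave it.
Mind the look-alikes: they are no part of the job. Leave any orange or pink look-alike of the part that bears deep_mid alone.

How it is judged:
By the outcome, as a careful person would: the job done as asked, in the order asked, and still so for the second after the job is handed in, with the robot touching nothing.
It also fails if it takes over 56 s, if anything falls off the work surface, if the arm or the gripper's body presses on something with over 40 N, if the wrist force passes 120 N, or if a joint passes its speed limit or range.

### The arm

A 6-joint arm with a two-finger parallel gripper is mounted at the origin on the work surface. World frame = base frame: x ahead of the robot, y to its left, z up, the work surface at z = 0. Lengths are in m, angles in rad, forces in N, time in s.
With the tool pointing down it reaches from about 0.35 to 0.85 m from the base axis. Payload 8.1 kg.
Tool frame: the origin (TCP) lies midway between the tips of the shut fingers; the grasp point (between the pads) lies 19 mm behind it (robot.tcp_to_grasp is the distance from the TCP to the grasp point, in m); x points along the fingers, y is the direction in which the jaws open and shut, and the axes are right-handed (so a half turn about x gives the same grasp; the last joint's range is limited). The gripper opens to 93 mm and grips with 3 to 60 N. Pads are 15 mm wide; open, the fingers measure 128 mm over their backs; the gripper's body (75 mm by 188 mm) begins 65 mm behind the grasp point.
Start: joints at [1.075, 0.13, 1.488, -0, 1.523, -0.085], TCP at [0.24, 0.55, 0.19] pointing down, gripper open.
Joint ranges: [-2.96, 2.96], [-0.89, 2.26], [0.02, 2.5], [-1.34, 4.48], [0, 2.73], [-2.66, 2.66]. Speed limits (rad/s): [2.39, 2.39, 2.79, 3.14, 3.14, 3.14].

### API

Orientations are given as a rotation vector (axis times angle).
In Python, from plant import robot gives the robot as it stands.
- The arm moves only by the tool play_rows, never from a script. Its argument "plan" is a list of rows, each an object with "slide": the shift along the world's x, y, z as a fraction of full scale, a list of three; "roll": the turn about the world's z as a fraction of full scale; "fingers": the gripper command: -1 is shut, 1 is fully open, values between are in proportion. A call has 1 to 20 rows; each row shifts and turns the commanded pose from where the row before left it; what a row does not reach is not made up. Full scale, the value 1, is 30 mm for a shift and 8 degrees for a turn. A row lasts 1/8 s, in which the tool goes at most 62.5 mm and 10.7 degrees, less where a joint would pass 70% of its speed; a pose out of reach is approached as far as the arm can. A call with a number of a shift or a turn outside -1 to 1 is refused whole. A call with a gripper value outside its range is refused whole. The fingers move at their own pace and stop on an object; "squeeze" is the grip in N (left out, the last holds). Time passes only in rows, so rows that do not move let the fingers close. It gives the time, the measured TCP pose, the force and the opening at its end, in the units of the state.
- robot.read_state(): the state, without advancing time (a new reading comes with each control period).
- robot.read_camera(name): name is "scene" or "top"; returns the picture (480x640x3 uint8, red, green, blue); there is no depth.
- robot.get_calibration(name): a dict with "fx", "fy", "cx", "cy" (pixels), "R" (3x3) and "t" (3): a world point X has camera coordinates R X + t. Camera axes: x right, y down, z forward; pixel columns grow to the right and rows downward; lengths in m; the calibration is good to about 2 mm. A picture is of the moment at which its call begins. get_calibration takes no time and is no camera call.
- robot.close_job(): hands the job in, once; it reports no verdict.
Trained networks look in the newest picture that a camera, given by its name, has taken for a name from the list of things; names that differ only in an ending like _2 or _b are one class to them, and where a whole thing is asked for, a point or a joint stands for the part that bears it (a point fixed in the world has none). Each returns a list of dicts, best first, with "p" (0 to 1); they miss things now and then, are a little off and sometimes report something else, mostly with a low value. They report only what shows in the picture. A call takes as long as a camera call. They do not tell look-alikes from the thing itself.
- robot.boxes_of(camera, target): "extent" ([centre column, centre row, width, height] in pixels, round what is visible of it).
- robot.regions_of(camera, target): "region" (480x640 bool, what is visible of it) and "extent" ([centre column, centre row, width, height] in pixels, round what is visible of it).
- robot.mark_of(camera, target): "point" ([column, row] in pixels: a listed point, or the origin of a listed thing).
The state is a dict: "t": time; "q": joint angles; "dq": joint speeds; "joint_torque": joint torques, N m; "tool_pos": TCP position; "orientation": TCP orientation; "force": force on the tool from outside, world axes, zero at the start; "wrist_torque": the same for the moment, N m; "opening": finger opening in m.
Only numpy, scipy, OpenCV 4.12 (cv2) and the standard library are available. Lean on these libraries where they do the work, as an engineer would, in place of code of your own. Each camera call takes 0.05 s, during which the arm holds its last target.

## Working session

There is one attempt and no reset: what is moved stays moved. The work goes in short steps, Python scripts to look and compute and a tool call to move; the robot and the scene stay as the last step left them, time stands still between calls to the robot, and variables do not carry over. Pictures are saved under pics/ and viewed, and the job is handed in when it is done.

Besides the shell and the picture viewer there is one more tool, called after "Emit:" by a JSON object that holds its "fn" and its "kwargs", one argument or row to a line. play_rows: Moves the arm, as the interface text tells. Its arguments: {"type":"object","properties":{"plan":{"type":"array","items":{"type":"object","properties":{"slide":{"type":"array","items":{"type":"number","minimum":-1,"maximum":1}},"roll":{"type":"number","minimum":-1,"maximum":1},"fingers":{"type":"number"}}}},"squeeze":{"type":"number"}},"required":["plan"]}

```bash
ls; mkdir -p pics
cat > h.py <<'E'
import numpy as np, cv2
from plant import robot
def save(name,img): cv2.imwrite('pics/'+name,cv2.cvtColor(img,cv2.COLOR_RGB2BGR))
def px2w(cam,uv,z):
    c=robot.get_calibration(cam);R=np.array(c['R']);t=np.array(c['t'])
    d=R.T@np.array([(uv[0]-c['cx'])/c['fx'],(uv[1]-c['cy'])/c['fy'],1.]);o=-R.T@t
    return o+d*(z-o[2])/d[2]
def w2px(cam,X):
    c=robot.get_calibration(cam);p=np.array(c['R'])@np.array(X)+np.array(c['t'])
    return np.array([c['fx']*p[0]/p[2]+c['cx'],c['fy']*p[1]/p[2]+c['cy']])
E
python3 - <<'E'
from h import *
for c in('scene','top'):
    im=robot.read_camera(c);save(c+'0.png',im)
    k=robot.get_calibration(c);print(c,k['fx'],-np.array(k['R']).T@np.array(k['t']))
    for n in('shallow_mid','deep_mid','bay','tube_mid'):
        print(n,[(np.round(m['point']),round(m['p'],2)) for m in robot.mark_of(c,n)])
print(robot.read_state())
E
```

```text
pics
scene 619.6571316093639 [ 0.78948318 -0.77909668  0.73947285]
shallow_mid [(array([310., 310.]), 0.77), (array([436., 206.]), 0.41)]
deep_mid [(array([304., 150.]), 0.98), (array([373., 265.]), 0.97), (array([270., 234.]), 0.56)]
bay [(array([436., 206.]), 0.58)]
tube_mid [(array([265., 384.]), 0.93)]
top 585.7970894404995 [ 0.23639624 -0.06206185  1.29254214]
shallow_mid [(array([357., 207.]), 0.72)]
deep_mid [(array([294., 276.]), 0.95), (array([168., 307.]), 0.91), (array([300., 180.]), 0.68)]
bay [(array([187., 170.]), 0.69)]
tube_mid [(array([431., 203.]), 0.6)]
{'t': 0.5, 'q': array([ 1.07457810e+00,  1.30438704e-01,  1.48822606e+00, -7.64745469e-06,
        1.52299589e+00, -8.53826848e-02]), 'dq': array([-6.09165939e-04, -5.68726497e-04, -1.01101171e-03,  3.24001710e-04,
        7.13604721e-06, -8.56644787e-06]), 'joint_torque': array([-1.77678950e-03, -5.59175777e+01, -4.91568732e+01,  7.66293495e-02,
        2.43404706e-02, -3.31482067e-05]), 'tool_pos': array([0.23959227, 0.55007347, 0.18999776]), 'orientation': array([ 0.32220554,  1.54667959, -0.32231193]), 'force': array([ 0.57944015, -0.31958062,  0.15849039]), 'wrist_torque': array([ 0.00301373, -0.01177114,  0.02313461]), 'opening': 0.09318421287480547}
```

View pics/scene0.png

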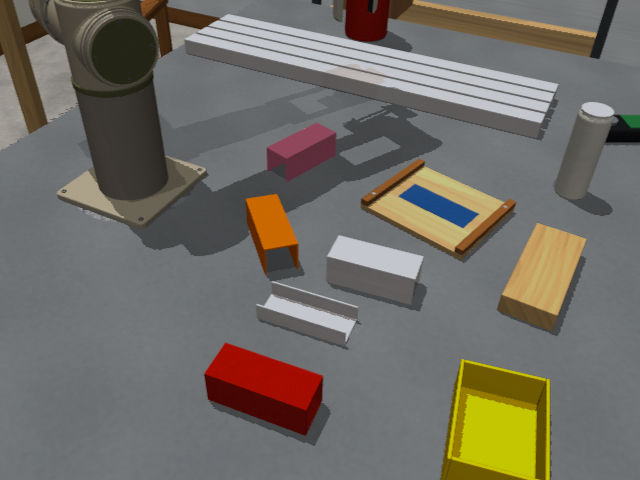

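View pics/top0.png

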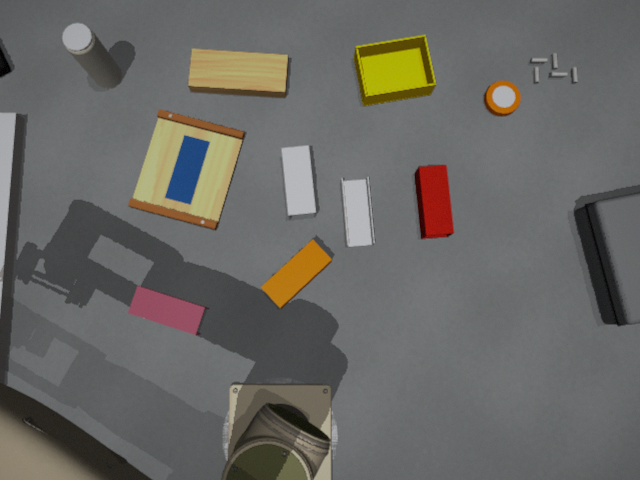

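```bash
cat >> h.py <<'E'
from scipy.optimize import minimize
def box(x,y,yaw,L,W,z0,z1):
    c,s=np.cos(yaw),np.sin(yaw)
    return np.array([[x+c*a*L/2-s*b*W/2,y+s*a*L/2+c*b*W/2,z] for z in(z0,z1) for a,b in((-1,-1),(1,-1),(1,1),(-1,1))])
def sil(cam,P,S=4):
    uv=np.array([w2px(cam,p) for p in P])
    h=cv2.convexHull(np.round((uv+.5)*S*16).astype(np.int32)).reshape(-1,1,2)
    m=np.zeros((480*S,640*S),np.uint8);cv2.fillConvexPoly(m,h,255,shift=4)
    return cv2.resize(m,(640,480),interpolation=cv2.INTER_AREA)/255.
def fit(masks,x0,L,W,z0,z1):
    f=lambda p:sum(np.abs(sil(c,box(*p,L,W,z0,z1))-m).sum() for c,m in masks.items())
    best=None
    for dy in(0,.1,-.1):
        s=np.array([x0[0],x0[1],x0[2]+dy])
        r=minimize(f,s,method='Nelder-Mead',options=dict(initial_simplex=[s,s+[.01,0,0],s+[0,.01,0],s+[0,0,.1]],xatol=2e-4,fatol=.5,maxiter=150))
        if best is None or r.fun<best.fun:best=r
    return best.x,best.fun,[m.sum() for m in masks.values()]
E
python3 - <<'E'
from h import *
for c in('scene','top'):
    im=robot.read_camera(c)
    for n in('shallow_mid','deep_mid'):
        for i,r in enumerate(robot.regions_of(c,n)):
            print(c,n,i,round(r['p'],2),np.round(r['extent']),r['region'].sum(),im[r['region']].mean(0).round())
            np.save(f'm_{c}_{n}_{i}.npy',r['region'])
    np.save(f'im_{c}.npy',im)
    x0,y0,w,h=(240,215,200,150) if c=='scene' else (110,90,290,180)
    save(c+'crop.png',cv2.resize(im[y0:y0+h,x0:x0+w],None,fx=800/w if c=='scene' else 2.7,fy=800/w if c=='scene' else 2.7,interpolation=cv2.INTER_CUBIC))
for z,uv in((.058,(299,181)),(.015,(357,212)),(.012,(188,170)),(.058,(434,202)),(.058,(168,310)),(.058,(296,273))): print(px2w('top',uv,z).round(3))
E
```

```text
scene shallow_mid 0 0.83 [310. 310.  97.  62.] 3683 [134. 133. 135.]
scene deep_mid 0 0.9 [301. 151.  67.  56.] 2427 [114.  56.  73.]
scene deep_mid 1 0.81 [376. 270.  88.  70.] 4402 [143. 143. 145.]
scene deep_mid 2 0.72 [273. 235.  52.  78.] 2336 [174.  89.   2.]
top shallow_mid 0 0.86 [358. 211.  34.  72.] 1928 [169. 171. 173.]
top deep_mid 0 0.94 [301. 181.  40.  73.] 1893 [178. 180. 183.]
top deep_mid 1 0.79 [296. 275.  73.  65.] 2165 [175. 115.  20.]
top deep_mid 2 0.7 [169. 309.  82.  50.] 2178 [146.  78.  96.]
[ 0.542 -0.039  0.058]
[ 0.483 -0.168  0.015]
[0.578 0.211 0.012]
[ 0.497 -0.33   0.058]
[0.264 0.233 0.058]
[ 0.343 -0.034  0.058]
```

View pics/scenecrop.png

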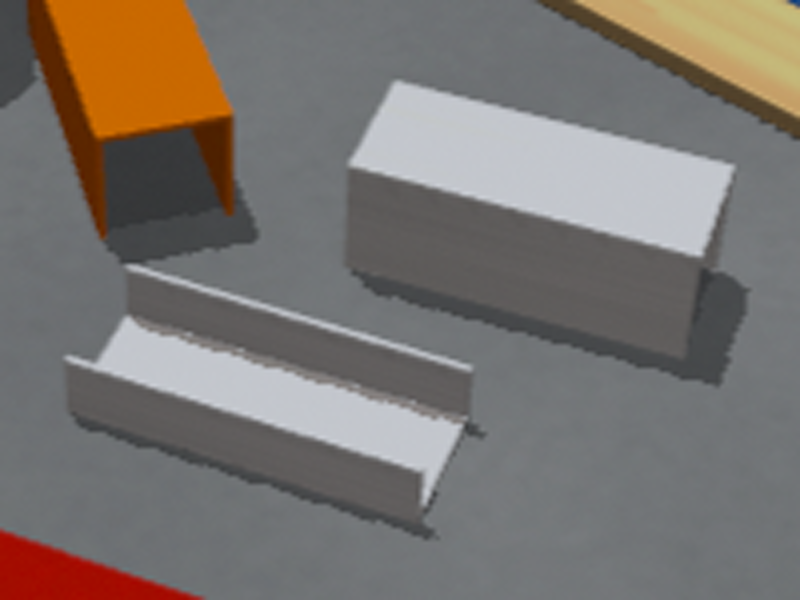

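View pics/topcrop.png

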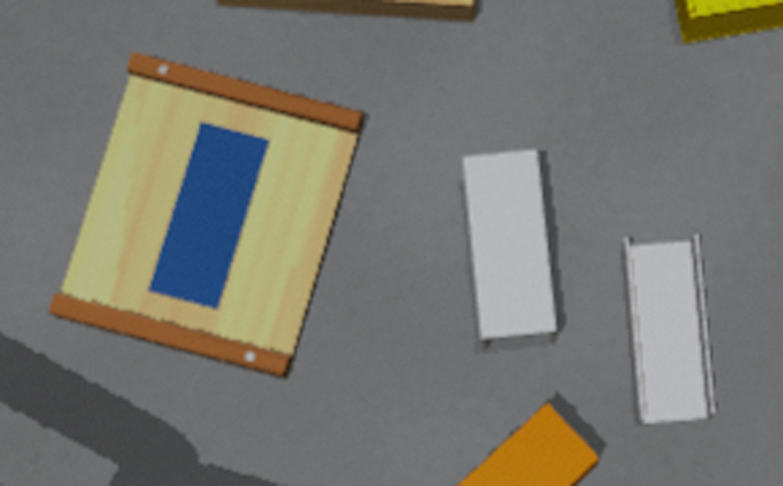

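```bash
cat > meas.py <<'E'
from h import *
top=np.load('im_top.npy').astype(int);sc=np.load('im_scene.npy').astype(int)
def near(shape,reg,pad=6): 
    return cv2.dilate(reg.astype(np.uint8),np.ones((pad,pad)))>0
# bay
for cam,im in(('top',top),('scene',sc)):
    b=(im[:,:,2]>im[:,:,0]+50)&(im[:,:,2]>90)
    n,l,st,ce=cv2.connectedComponentsWithStats(b.astype(np.uint8));i=1+st[1:,4].argmax();m=(l==i).astype(float);print('bay',cam,m.sum())
    if cam=='top':mt=m
    else: ms=m
for k in({'top':mt},{'scene':ms},{'top':mt,'scene':ms}):print(list(k),fit(k,(.578,.211,-.25),.15,.06,.012,.012))
rt=near(0,np.load('m_top_deep_mid_0.npy'));rs=near(0,np.load('m_scene_deep_mid_1.npy'))
mt=((top.mean(2)>150)&rt).astype(float);ms=((sc.mean(2)>150)&rs).astype(float)
print(mt.sum(),ms.sum())
for k in({'top':mt},{'scene':ms},{'top':mt,'scene':ms}):print(list(k),fit(k,(.542,-.039,.08),.15,.06,.058,.058))
rt=near(0,np.load('m_top_shallow_mid_0.npy'))
print(np.percentile(top[rt].mean(1),[5,20,50,80]))
mt=((top.mean(2)>130)&rt).astype(float)
rs=np.load('m_scene_shallow_mid_0.npy').astype(float)
for k in({'top':mt},{'scene':rs},{'top':mt,'scene':rs}):print(list(k),fit(k,(.483,-.168,.08),.15,.06,0,.03))
E
python3 meas.py
```

```text
bay top 1643.0
bay scene 1317.0
['top'] (array([ 0.58080521,  0.21366441, -0.25794611]), np.float64(108.76470588235293), [np.float64(1643.0)])Traceback (most recent call last):
  File "meas.py", line 11, in <module>
    for k in({'top':mt},{'scene':ms},{'top':mt,'scene':ms}):print(list(k),fit(k,(.578,.211,-.25),.15,.06,.012,.012))
                                                                          ~~~^^^^^^^^^^^^^^^^^^^^^^^^^^^^^^^^^^^^^^
  File "h.py", line 25, in fit
    r=minimize(f,s,method='Nelder-Mead',options=dict(initial_simplex=[s,s+[.01,0,0],s+[0,.01,0],s+[0,0,.1]],xatol=2e-4,fatol=.5,maxiter=150))
    res = _minimize_neldermead(fun, x0, args, callback, bounds=bounds,
                               **options)
    fxcc = func(xcc)
    fx = function(np.copy(x), *(wrapper_args + args))
  File "h.py", line 21, in <lambda>
    f=lambda p:sum(np.abs(sil(c,box(*p,L,W,z0,z1))-m).sum() for c,m in masks.items())
               ~~~^^^^^^^^^^^^^^^^^^^^^^^^^^^^^^^^^^^^^^^^^^^^^^^^^^^^^^^^^^^^^^^^^^^
  File "h.py", line 21, in <genexpr>
    f=lambda p:sum(np.abs(sil(c,box(*p,L,W,z0,z1))-m).sum() for c,m in masks.items())
                          ~~~^^^^^^^^^^^^^^^^^^^^^
  File "h.py", line 16, in sil
    uv=np.array([w2px(cam,p) for p in P])
                 ~~~~^^^^^^^
  File "h.py", line 9, in w2px
    c=robot.get_calibration(cam);p=np.array(c['R'])@np.array(X)+np.array(c['t'])
ValueError: time passes only in moves, steps and waits
```

```bash
python3 - <<'E'
s=open('h.py').read()
s=s.replace("def save(","""CAL={}
def cal(c):
    if c not in CAL: CAL[c]=robot.get_calibration(c)
    return CAL[c]
def save(""",1).replace("c=robot.get_calibration(cam)","c=cal(cam)")
open('h.py','w').write(s)
E
time python3 meas.py; python3 -c "
from h import *
print(robot.read_state()['t'])"
```

```text
bay top 1643.0
bay scene 1317.0
['top'] (array([ 0.58080521,  0.21366441, -0.25794611]), np.float64(108.76470588235293), [np.float64(1643.0)])
['scene'] (array([ 0.58000671,  0.21580451, -0.25950104]), np.float64(74.05882352941177), [np.float64(1317.0)])
['top', 'scene'] (array([ 0.58006328,  0.21467346, -0.26463393]), np.float64(201.74509803921566), [np.float64(1643.0), np.float64(1317.0)])
1863.0 2164.0
['top'] (array([ 0.54553357, -0.03720961,  0.10986954]), np.float64(55.50980392156862), [np.float64(1863.0)])
['scene'] (array([ 0.54519151, -0.03475475,  0.10421406]), np.float64(56.30196078431373), [np.float64(2164.0)])
['top', 'scene'] (array([ 0.54546681, -0.03569225,  0.10358882]), np.float64(184.94117647058823), [np.float64(1863.0), np.float64(2164.0)])
[ 97.33333333 113.66666667 182.66666667 184.        ]
['top'] (array([ 0.48435759, -0.16832647,  0.07982512]), np.float64(225.20000000000002), [np.float64(1755.0)])
['scene'] (array([ 0.48520351, -0.16490127,  0.08716223]), np.float64(263.321568627451), [np.float64(3683.0)])
['top', 'scene'] (array([ 0.48477377, -0.1659649 ,  0.08376079]), np.float64(599.9176470588235), [np.float64(1755.0), np.float64(3683.0)])
0.8
real	0m13.368s
user	0m22.971s
sys	0m3.765s
```

```bash
cat >> h.py <<'E'
from scipy.spatial.transform import Rotation as Ro
def go(x,y,yaw,z,tol=0):
    s=robot.read_state();R=Ro.from_rotvec(s['orientation']).as_matrix()
    p=s['tool_pos'];ty=np.arctan2(R[1,1],R[0,1]);want=yaw+np.pi/2
    d=(want-ty+np.pi/2)%np.pi-np.pi/2
    D=np.array([x,y,z])-p
    print('t',round(s['t'],2),'pos',p.round(4),'xax',R[:,0].round(3),'jawyaw',round(ty,3),'open',round(s['opening'],4),'F',s['force'].round(1))
    print('q',s['q'].round(2),'units d/30mm',(D/.03).round(2),'roll units',round(np.degrees(d)/8,3))
E
python3 -c "
from h import *
go(.4848,-.166,.083,.1)"
```

```text
t 0.8 pos [0.2396 0.5501 0.19  ] xax [ 0.  0. -1.] jawyaw 1.16 open 0.093 F [0.2 0.6 0.1]
q [ 1.07  0.13  1.49 -0.    1.52 -0.09] units d/30mm [  8.17 -23.87  -3.  ] roll units 3.536
```

Emit:
{"fn": "play_rows", "kwargs": {
  "plan": [
    {"slide": [0.34, -1, 0], "roll": 0.15, "fingers": 1},
    {"slide": [0.34, -1, 0], "roll": 0.15, "fingers": 1},
    {"slide": [0.34, -1, 0], "roll": 0.15, "fingers": 1},
    {"slide": [0.34, -1, 0], "roll": 0.15, "fingers": 1},
    {"slide": [0.34, -1, 0], "roll": 0.15, "fingers": 1},
    {"slide": [0.34, -1, 0], "roll": 0.15, "fingers": 1},
    {"slide": [0.34, -1, 0], "roll": 0.15, "fingers": 1},
    {"slide": [0.34, -1, 0], "roll": 0.15, "fingers": 1},
    {"slide": [0.34, -1, 0], "roll": 0.15, "fingers": 1},
    {"slide": [0.34, -1, 0], "roll": 0.15, "fingers": 1},
    {"slide": [0.34, -1, 0], "roll": 0.15, "fingers": 1},
    {"slide": [0.34, -1, 0], "roll": 0.15, "fingers": 1},
    {"slide": [0.34, -1, 0], "roll": 0.15, "fingers": 1},
    {"slide": [0.34, -1, 0], "roll": 0.15, "fingers": 1},
    {"slide": [0.34, -1, 0], "roll": 0.15, "fingers": 1},
    {"slide": [0.34, -1, 0], "roll": 0.15, "fingers": 1},
    {"slide": [0.34, -1, 0], "roll": 0.15, "fingers": 1},
    {"slide": [0.34, -1, 0], "roll": 0.15, "fingers": 1},
    {"slide": [0.34, -1, 0], "roll": 0.15, "fingers": 1},
    {"slide": [0.34, -1, 0], "roll": 0.15, "fingers": 1}
  ]
}}

```text
t: 3.3
tool_pos: [0.4439, -0.051, 0.1903]
orientation: [-0.007, 1.57, 0.007]
force: [1.4, 0.8, -0.1]
opening: 0.0928
```

```bash
python3 -c "
from h import *
go(.4848,-.166,.083,.1)"
```

```text
t 3.3 pos [ 0.4439 -0.051   0.1903] xax [ 0.001 -0.    -1.   ] jawyaw 1.579 open 0.0928 F [ 1.4  0.8 -0.1]
q [-0.23 -0.3   1.89  0.    1.55 -1.81] units d/30mm [ 1.36 -3.83 -3.01] roll units 0.533
```

Emit:
{"fn": "play_rows", "kwargs": {
  "plan": [
    {"slide": [0.34, -0.95, -0.7], "roll": 0.13, "fingers": 1},
    {"slide": [0.34, -0.96, -0.7], "roll": 0.13, "fingers": 1},
    {"slide": [0.34, -0.96, -0.8], "roll": 0.14, "fingers": 1},
    {"slide": [0.34, -0.96, -0.8], "roll": 0.14, "fingers": 1},
    {"slide": [0, 0, 0], "roll": 0, "fingers": 1},
    {"slide": [0, 0, 0], "roll": 0, "fingers": 1}
  ]
}}

```text
t: 4.05
tool_pos: [0.4844, -0.1645, 0.1004]
orientation: [-0.065, 1.57, 0.065]
force: [-0.0, 0.4, -0.1]
opening: 0.093
```

```bash
python3 -c "
from h import *
go(.4848,-.166,.083,.004)
for c in('scene','top'):
    im=robot.read_camera(c)
    x0,y0,w,h=(220,190,200,150) if c=='scene' else (260,130,200,150)
    save(c+'1.png',cv2.resize(im[y0:y0+h,x0:x0+w],None,fx=4,fy=4,interpolation=cv2.INTER_CUBIC))
"
```

```text
t 4.05 pos [ 0.4844 -0.1645  0.1004] xax [ 0.  0. -1.] jawyaw 1.654 open 0.093 F [-0.   0.4 -0.1]
q [-0.43 -0.05  1.84  0.    1.35 -2.08] units d/30mm [ 0.01 -0.05 -3.21] roll units 0.001
```

View pics/scene1.png

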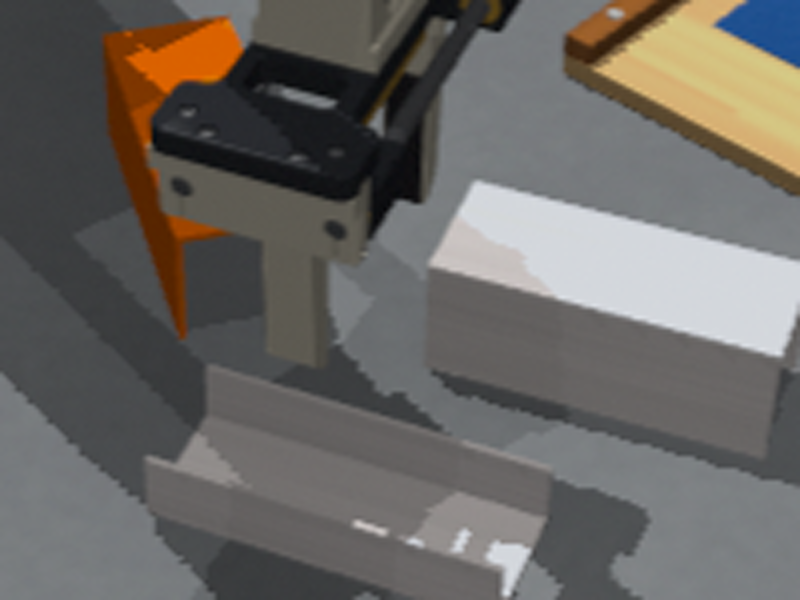

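Emit:
{"fn": "play_rows", "kwargs": {
  "plan": [
    {"slide": [0, -0.03, -0.7], "roll": 0, "fingers": 1},
    {"slide": [0, -0.02, -0.7], "roll": 0, "fingers": 1},
    {"slide": [0, 0, -0.6], "roll": 0, "fingers": 1},
    {"slide": [0, 0, -0.5], "roll": 0, "fingers": 1},
    {"slide": [0, 0, -0.4], "roll": 0, "fingers": 1},
    {"slide": [0, 0, -0.3], "roll": 0, "fingers": 1},
    {"slide": [0, 0, 0], "roll": 0, "fingers": 1}
  ]
}}

```text
t: 5.03
tool_pos: [0.4839, -0.1661, 0.0033]
orientation: [-0.065, 1.571, 0.066]
force: [-0.4, -0.1, 0.8]
opening: 0.0931
```

```bash
python3 -c "
from h import *
go(.4848,-.166,.083,.004)
for c in('scene','top'):
    im=robot.read_camera(c)
    x0,y0,w,h=(220,190,200,150) if c=='scene' else (260,130,200,150)
    save(c+'2.png',cv2.resize(im[y0:y0+h,x0:x0+w],None,fx=4,fy=4,interpolation=cv2.INTER_CUBIC))
"
```

```text
t 5.03 pos [ 0.4839 -0.1661  0.0033] xax [-0.001  0.001 -1.   ] jawyaw 1.654 open 0.0931 F [-0.4 -0.1  0.8]
q [-0.43  0.07  1.91 -0.    1.16 -2.09] units d/30mm [0.03 0.   0.02] roll units -0.003
```

View pics/scene2.png

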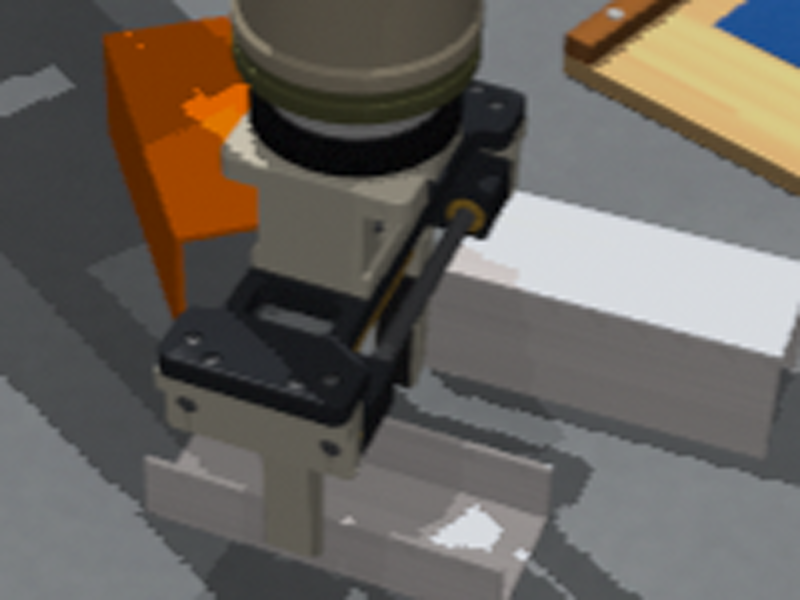

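Emit:
{"fn": "play_rows", "kwargs": {
  "plan": [
    {"slide": [0, 0, 0], "roll": 0, "fingers": -1},
    {"slide": [0, 0, 0], "roll": 0, "fingers": -1},
    {"slide": [0, 0, 0], "roll": 0, "fingers": -1},
    {"slide": [0, 0, 0], "roll": 0, "fingers": -1},
    {"slide": [0, 0, 0], "roll": 0, "fingers": -1},
    {"slide": [0, 0, 0], "roll": 0, "fingers": -1}
  ],
  "squeeze": 30
}}

```text
t: 5.88
tool_pos: [0.4844, -0.1663, 0.004]
orientation: [-0.066, 1.57, 0.066]
force: [0.8, -0.8, -0.2]
opening: 0.0377
```

Emit:
{"fn": "play_rows", "kwargs": {
  "plan": [
    {"slide": [0, 0, 0.2], "roll": 0, "fingers": -1},
    {"slide": [0, 0, 0.5], "roll": 0, "fingers": -1},
    {"slide": [0, 0, 0.8], "roll": 0, "fingers": -1},
    {"slide": [0, 0, 1], "roll": 0, "fingers": -1},
    {"slide": [0, 0, 1], "roll": 0, "fingers": -1},
    {"slide": [0, 0, 0.5], "roll": 0, "fingers": -1},
    {"slide": [0, 0, 0], "roll": 0, "fingers": -1}
  ]
}}

```text
t: 6.75
tool_pos: [0.4854, -0.1668, 0.1256]
orientation: [-0.067, 1.567, 0.064]
force: [0.5, -0.4, 0.3]
opening: 0.0006
```

```bash
python3 -c "
from h import *
go(.580,.2147,-.26,.125)
for c in('scene','top'):
    im=robot.read_camera(c)
    x0,y0,w,h=(220,170,200,150) if c=='scene' else (260,130,200,150)
    save(c+'3.png',cv2.resize(im[y0:y0+h,x0:x0+w],None,fx=4,fy=4,interpolation=cv2.INTER_CUBIC))
"
```

```text
t 6.75 pos [ 0.4854 -0.1668  0.1256] xax [ 0.003 -0.001 -1.   ] jawyaw 1.654 open 0.0006 F [ 0.5 -0.4  0.3]
q [-0.43 -0.07  1.81 -0.    1.4  -2.09] units d/30mm [ 3.15 12.72 -0.02] roll units -2.46
```

View pics/scene3.png

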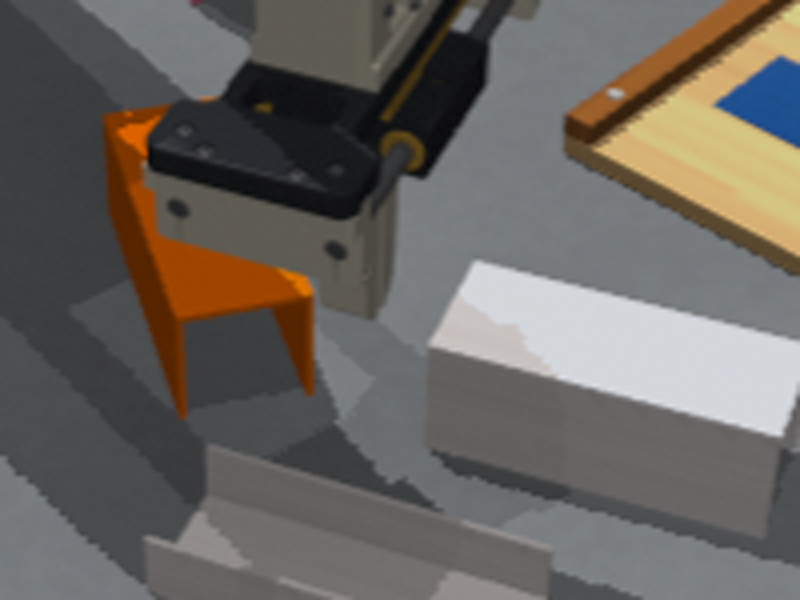

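View pics/top3.png

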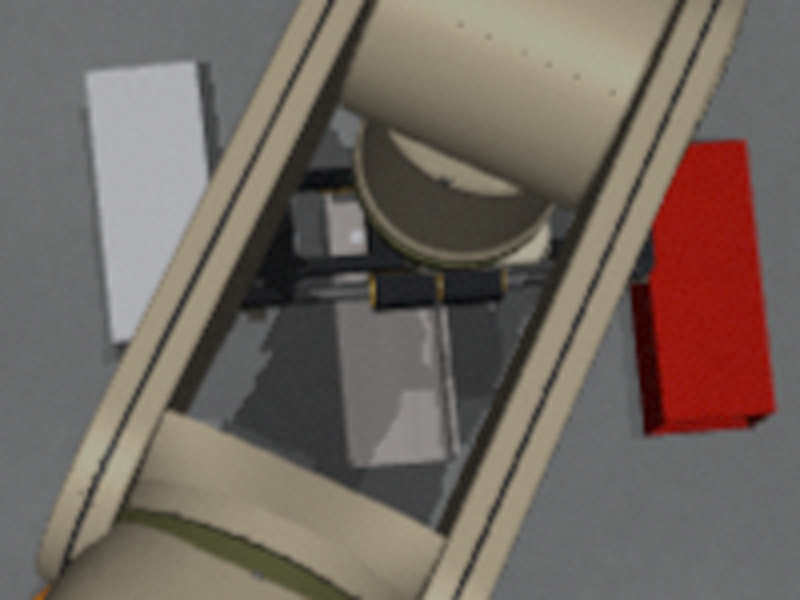

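```bash
python3 -c "
from h import *
for cam,o in(('scene',(220,170)),('top',(260,130))):
    for z in (.1256,.1256-.019):print(cam,((w2px(cam,[.4854,-.1668,z])-o)*4).round())
o=(220,190)
c,s=np.cos(.083),np.sin(.083)
for d in(-.064,-.0465,.0465,.064):
    for a in (-.0075,.0075):print(d,a,((w2px('scene',[.484-s*d+c*a,-.166+c*d+s*a,.0035])-o)*4).round())
print([((w2px('scene',p)-o)*4).round() for p in box(.4848,-.166,.083,.15,.06,0,.03)])
print(robot.read_state())
for c in('scene','top'):
    for n in ('shallow_mid','deep_mid'):print(c,n,[(np.round(m['point']),round(m['p'],2)) for m in robot.mark_of(c,n)])
"
```

```text
scene [350. 364.]
scene [349. 402.]
top [404. 282.]
top [401. 290.]
-0.064 -0.0075 [262. 615.]
-0.064 0.0075 [298. 627.]
-0.0465 -0.0075 [280. 583.]
-0.0465 0.0075 [316. 595.]
0.0465 -0.0075 [369. 427.]
0.0465 0.0075 [403. 437.]
0.064 -0.0075 [385. 400.]
0.064 0.0075 [418. 409.]
[array([145., 512.]), array([495., 624.]), array([545., 517.]), array([207., 414.]), array([142., 459.]), array([499., 571.]), array([550., 466.]), array([206., 363.])]
{'t': 6.85, 'q': array([-4.30921689e-01, -6.69766308e-02,  1.81302505e+00, -3.43566265e-05,
        1.39665671e+00, -2.08512282e+00]), 'dq': array([-0.00141816,  0.01319195,  0.01452104, -0.00067424,  0.00021307,
        0.00026015]), 'joint_torque': array([ 6.65603351e-03, -4.56024849e+01, -4.90947962e+01, -5.22403896e-02,
        6.01728098e-02, -5.50791337e-04]), 'tool_pos': array([ 0.48387479, -0.16611869,  0.12317043]), 'orientation': array([-0.06514202,  1.57080946,  0.06589047]), 'force': array([-0.08996815, -1.11404467, -1.0622799 ]), 'wrist_torque': array([ 0.06844936, -0.00669521, -0.00829468]), 'opening': 0.0005370791836441168}
scene shallow_mid [(array([309., 311.]), 0.84)]
scene deep_mid [(array([270., 234.]), 0.92), (array([374., 270.]), 0.8)]
top shallow_mid [(array([356., 209.]), 0.91)]
top deep_mid [(array([296., 181.]), 0.95), (array([166., 307.]), 0.77), (array([360., 210.]), 0.42)]
```

```bash
python3 -c "
from h import *
im=robot.read_camera('scene')
s=robot.read_state();p=s['tool_pos'];print(p,s['q'])
big=cv2.resize(im[190:270,260:360],None,fx=8,fy=8,interpolation=cv2.INTER_CUBIC)
for k,(dz,col) in enumerate(((0,(255,0,0)),(.02,(0,255,0)),(.03,(0,0,255)),(.04,(255,0,255)))):
    P=box(p[0],p[1],.083,.015,.035,p[2]+dz,p[2]+dz+.001)[:4]
    uv=(np.array([w2px('scene',q) for q in P])-[260,190]+.5)*8
    cv2.polylines(big,[np.round(uv).astype(np.int32)],True,col,1)
save('tip.png',big[:600])
im=robot.read_camera('top');save('top4.png',im)
"
```

```text
[ 0.48371785 -0.16600332  0.12291511] [-4.30879216e-01 -6.63842568e-02  1.81293888e+00  9.79469758e-06
  1.39695620e+00 -2.08515918e+00]
```

View pics/tip.png

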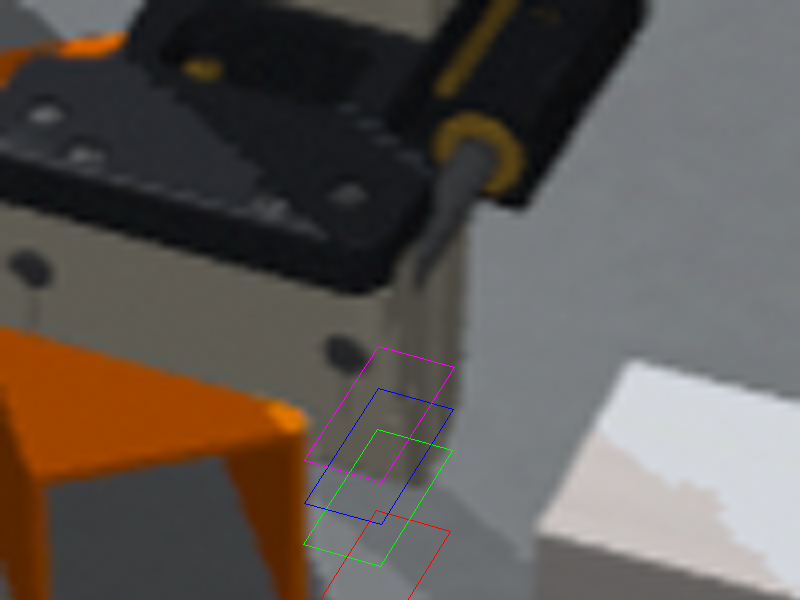

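```bash
python3 -c "
from h import *
print(robot.tcp_to_grasp,[a for a in dir(robot) if a[0]!='_'])
p=[.4837,-.166,.123]
im=robot.read_camera('top')
big=cv2.resize(im[160:260,300:420],None,fx=6,fy=6,interpolation=cv2.INTER_CUBIC)
for dz,col in((0,(255,0,0)),(.032,(0,255,0))):
    uv=(w2px('top',[p[0],p[1],p[2]+dz])-[300,160]+.5)*6
    cv2.drawMarker(big,tuple(np.round(uv).astype(int).tolist()),col,0,20,1)
save('top5.png',big)
"
```

```text
0.0188 ['IKError', 'boxes_of', 'close_job', 'get_calibration', 'mark_of', 'read_camera', 'read_state', 'regions_of', 'tcp_to_grasp']
```

View pics/top5.png

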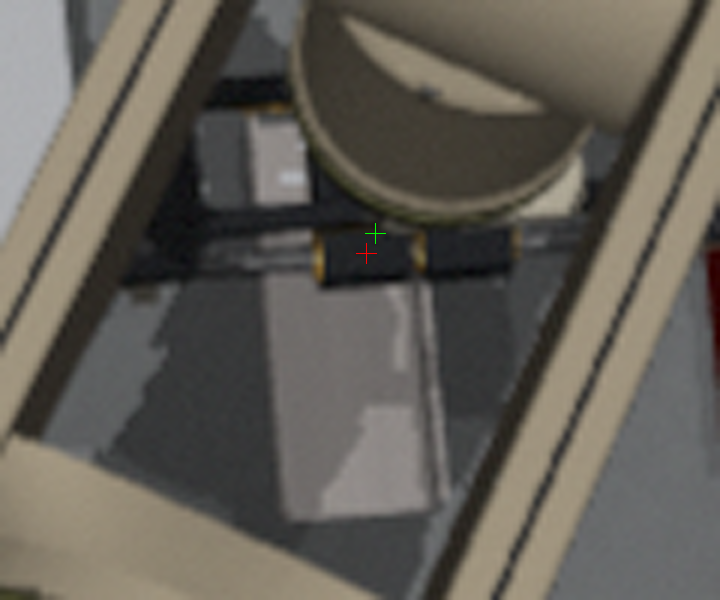

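Emit:
{"fn": "play_rows", "kwargs": {
  "plan": [
    {"slide": [0, 0, 0], "roll": 0, "fingers": 1},
    {"slide": [0, 0, 0], "roll": 0, "fingers": 1},
    {"slide": [0, 0, 0], "roll": 0, "fingers": 1},
    {"slide": [0, 0, 0], "roll": 0, "fingers": 1},
    {"slide": [0, 0, 0], "roll": 0, "fingers": 1},
    {"slide": [0, 0, 0], "roll": 0, "fingers": 1},
    {"slide": [0, 0, -0.7], "roll": 0, "fingers": 1},
    {"slide": [0, 0, -0.8], "roll": 0, "fingers": 1},
    {"slide": [0, 0, -0.8], "roll": 0, "fingers": 1},
    {"slide": [0, 0, -0.8], "roll": 0, "fingers": 1},
    {"slide": [0, 0, -0.5], "roll": 0, "fingers": 1},
    {"slide": [0, 0, -0.4], "roll": 0, "fingers": 1},
    {"slide": [0, 0, -0.2], "roll": 0, "fingers": 1},
    {"slide": [0, 0, -0.15], "roll": 0, "fingers": 1},
    {"slide": [0, 0, -0.15], "roll": 0, "fingers": 1},
    {"slide": [0, 0, 0], "roll": 0, "fingers": 1}
  ]
}}

```text
t: 9.2
tool_pos: [0.4843, -0.1663, -0.011]
orientation: [-0.066, 1.57, 0.066]
force: [-0.2, 0.2, -0.4]
opening: 0.0931
```

```bash
python3 -c "
from h import *
go(.4848,-.166,.083,-.028)
im=robot.read_camera('scene')
x0,y0,w,h=(220,190,200,150)
save('scene6.png',cv2.resize(im[y0:y0+h,x0:x0+w],None,fx=4,fy=4,interpolation=cv2.INTER_CUBIC))
"
```

```text
t 9.2 pos [ 0.4843 -0.1663 -0.011 ] xax [-0.  0. -1.] jawyaw 1.654 open 0.0931 F [-0.2  0.2 -0.4]
q [-0.43  0.09  1.92 -0.    1.13 -2.09] units d/30mm [ 0.02  0.01 -0.57] roll units -0.003
```

View pics/scene6.png

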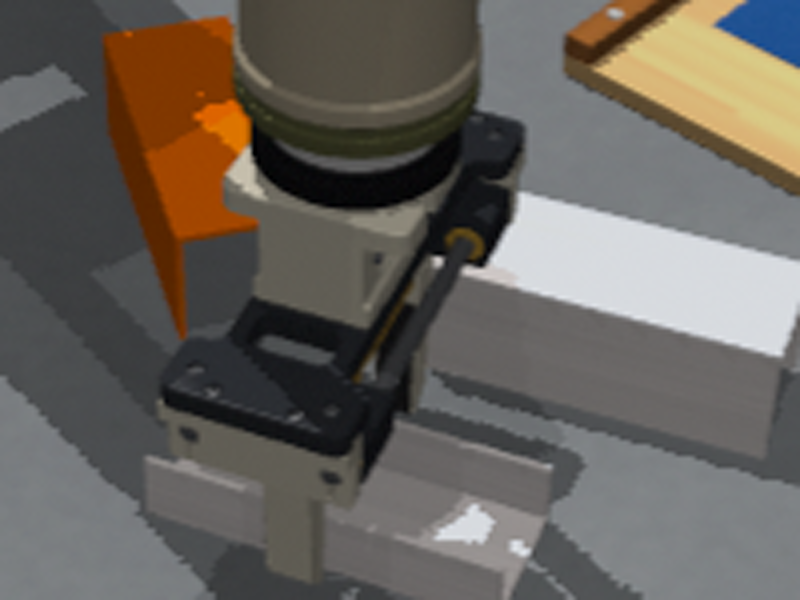

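Emit:
{"fn": "play_rows", "kwargs": {
  "plan": [
    {"slide": [0, 0, -0.15], "roll": 0, "fingers": 1},
    {"slide": [0, 0, -0.15], "roll": 0, "fingers": 1},
    {"slide": [0, 0, -0.1], "roll": 0, "fingers": 1},
    {"slide": [0, 0, 0], "roll": 0, "fingers": 1}
  ]
}}

```text
t: 9.75
tool_pos: [0.484, -0.1661, -0.0234]
orientation: [-0.065, 1.571, 0.066]
force: [-0.5, -0.0, 0.3]
opening: 0.0931
```

```bash
python3 -c "
from h import *
go(.4848,-.166,.083,-.028)
im=robot.read_camera('scene')
x0,y0,w,h=(270,290,80,60)
save('scene7.png',cv2.resize(im[y0:y0+h,x0:x0+w],None,fx=10,fy=10,interpolation=cv2.INTER_CUBIC))
"
```

```text
t 9.75 pos [ 0.484  -0.1661 -0.0234] xax [-0.001  0.    -1.   ] jawyaw 1.654 open 0.0931 F [-0.5 -0.   0.3]
q [-0.43  0.11  1.92  0.    1.11 -2.09] units d/30mm [ 0.03  0.   -0.15] roll units -0.003
```

View pics/scene7.png

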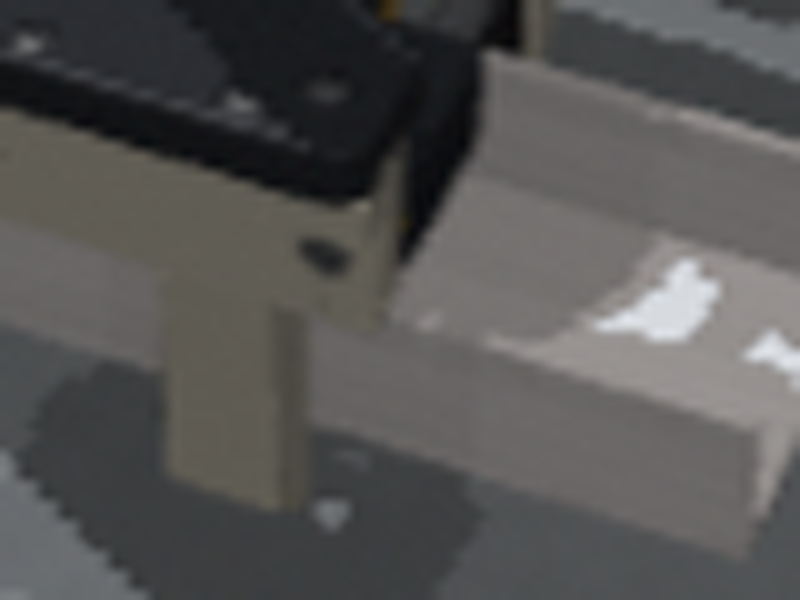

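```bash
python3 -c "
from h import *
c,s=np.cos(.083),np.sin(.083)
for d in(-.055,-.06,-.064):
  for z in(0,.005,.01,.015,.02):
    print(d,z,[((w2px('scene',[.484-s*d+c*a,-.1661+c*d+s*a,z])-[270,290]+.5)*10).round() for a in(-.0075,.0075)])
"
```

```text
-0.055 0 [array([183., 517.]), array([272., 546.])]
-0.055 0.005 [array([183., 496.]), array([272., 525.])]
-0.055 0.01 [array([183., 475.]), array([272., 504.])]
-0.055 0.015 [array([182., 453.]), array([272., 482.])]
-0.055 0.02 [array([182., 431.]), array([272., 460.])]
-0.06 0 [array([170., 540.]), array([259., 570.])]
-0.06 0.005 [array([170., 519.]), array([259., 548.])]
-0.06 0.01 [array([170., 497.]), array([259., 527.])]
-0.06 0.015 [array([169., 476.]), array([259., 505.])]
-0.06 0.02 [array([169., 454.]), array([259., 483.])]
-0.064 0 [array([160., 559.]), array([249., 588.])]
-0.064 0.005 [array([159., 537.]), array([249., 567.])]
-0.064 0.01 [array([159., 516.]), array([249., 545.])]
-0.064 0.015 [array([159., 494.]), array([249., 524.])]
-0.064 0.02 [array([158., 472.]), array([249., 502.])]
```

Emit:
{"fn": "play_rows", "kwargs": {
  "plan": [
    {"slide": [0, 0, -0.1], "roll": 0, "fingers": 1},
    {"slide": [0, 0, -0.1], "roll": 0, "fingers": 1},
    {"slide": [0, 0, 0], "roll": 0, "fingers": -1},
    {"slide": [0, 0, 0], "roll": 0, "fingers": -1},
    {"slide": [0, 0, 0], "roll": 0, "fingers": -1},
    {"slide": [0, 0, 0], "roll": 0, "fingers": -1},
    {"slide": [0, 0, 0], "roll": 0, "fingers": -1},
    {"slide": [0, 0, 0], "roll": 0, "fingers": -1},
    {"slide": [0, 0, 0], "roll": 0, "fingers": -1}
  ],
  "squeeze": 30
}}

```text
t: 10.92
tool_pos: [0.4852, -0.1663, -0.0283]
orientation: [-0.066, 1.568, 0.065]
force: [-0.5, 1.0, 5.4]
opening: 0.0598
```

Emit:
{"fn": "play_rows", "kwargs": {
  "plan": [
    {"slide": [0, 0, 0.2], "roll": 0, "fingers": -1},
    {"slide": [0, 0, 0.5], "roll": 0, "fingers": -1},
    {"slide": [0, 0, 0.8], "roll": 0, "fingers": -1},
    {"slide": [0, 0, 1], "roll": 0, "fingers": -1},
    {"slide": [0, 0, 1], "roll": 0, "fingers": -1},
    {"slide": [0, 0, 0.5], "roll": 0, "fingers": -1},
    {"slide": [0, 0, 0], "roll": 0, "fingers": -1}
  ]
}}

```text
t: 11.8
tool_pos: [0.4853, -0.1667, 0.0924]
orientation: [-0.066, 1.568, 0.065]
force: [0.1, -1.1, -3.3]
opening: 0.0601
```

```bash
python3 -c "
from h import *
go(.580,.2147,-.26,-.017)
for c in('scene','top'):
    im=robot.read_camera(c)
    x0,y0,w,h=(220,170,200,150) if c=='scene' else (260,130,200,150)
    save(c+'8.png',cv2.resize(im[y0:y0+h,x0:x0+w],None,fx=4,fy=4,interpolation=cv2.INTER_CUBIC))
"
```

```text
t 11.8 pos [ 0.4853 -0.1667  0.0924] xax [ 0.002 -0.001 -1.   ] jawyaw 1.654 open 0.0601 F [ 0.1 -1.1 -3.3]
q [-0.43 -0.04  1.84 -0.    1.33 -2.09] units d/30mm [ 3.16 12.71 -3.65] roll units -2.46
```

View pics/scene8.png

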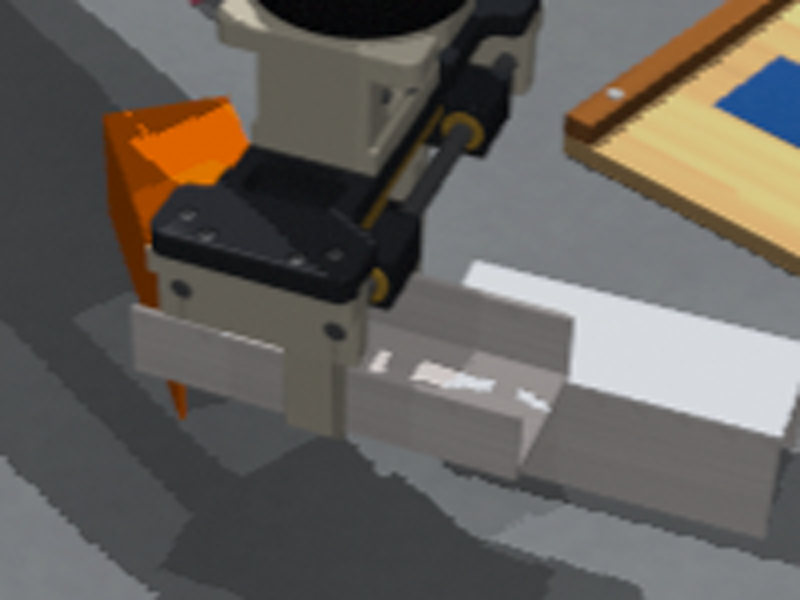

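View pics/top8.png

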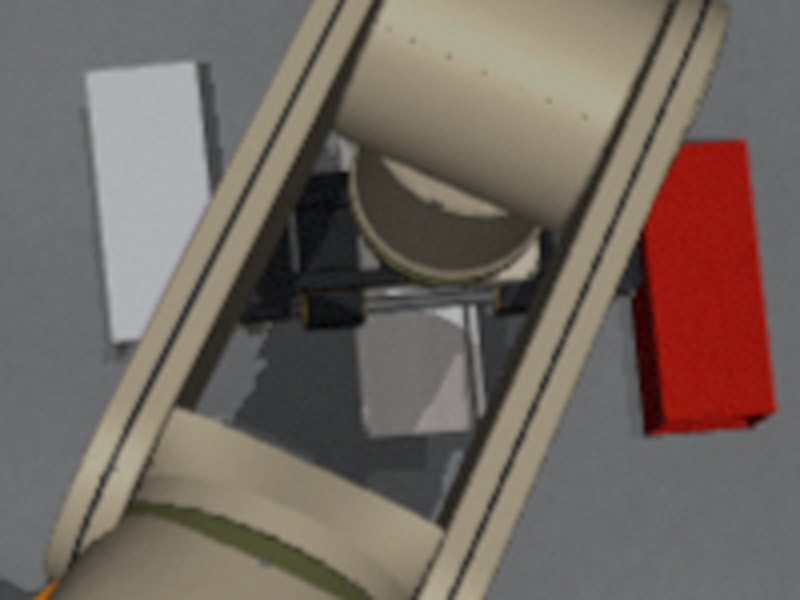

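Emit:
{"fn": "play_rows", "kwargs": {
  "plan": [
    {"slide": [0.1, 0.45, 0.1], "roll": -0.1, "fingers": -1},
    {"slide": [0.25, 0.98, 0.1], "roll": -0.2, "fingers": -1},
    {"slide": [0.25, 0.98, 0], "roll": -0.2, "fingers": -1},
    {"slide": [0.25, 0.98, 0], "roll": -0.2, "fingers": -1},
    {"slide": [0.25, 0.98, 0], "roll": -0.2, "fingers": -1},
    {"slide": [0.25, 0.98, 0], "roll": -0.2, "fingers": -1},
    {"slide": [0.25, 0.98, 0], "roll": -0.2, "fingers": -1},
    {"slide": [0.25, 0.98, 0], "roll": -0.2, "fingers": -1},
    {"slide": [0.25, 0.98, 0], "roll": -0.2, "fingers": -1},
    {"slide": [0.25, 0.98, 0], "roll": -0.2, "fingers": -1},
    {"slide": [0.25, 0.98, 0], "roll": -0.2, "fingers": -1},
    {"slide": [0.25, 0.98, 0], "roll": -0.2, "fingers": -1},
    {"slide": [0.25, 0.98, 0], "roll": -0.1, "fingers": -1},
    {"slide": [0.06, 0.5, 0], "roll": -0.06, "fingers": -1},
    {"slide": [0, 0, -0.8], "roll": 0, "fingers": -1},
    {"slide": [0, 0, -0.8], "roll": 0, "fingers": -1},
    {"slide": [0, 0, -0.8], "roll": 0, "fingers": -1},
    {"slide": [0, 0, 0], "roll": 0, "fingers": -1},
    {"slide": [0, 0, 0], "roll": 0, "fingers": -1}
  ]
}}

```text
t: 14.28
tool_pos: [0.5793, 0.2147, 0.0255]
orientation: [0.204, 1.561, -0.204]
force: [0.8, 0.6, -3.0]
opening: 0.0597
```

```bash
python3 -c "
from h import *
go(.580,.2147,-.26,-.017)
for c in('scene','top'):
    im=robot.read_camera(c);np.save('imh_'+c,im)
    x0,y0,w,h=(330,120,200,150) if c=='scene' else (90,90,200,150)
    save(c+'9.png',cv2.resize(im[y0:y0+h,x0:x0+w],None,fx=4,fy=4,interpolation=cv2.INTER_CUBIC))
"
```

```text
t 14.28 pos [0.5793 0.2147 0.0255] xax [ 0. -0. -1.] jawyaw 1.311 open 0.0597 F [ 0.8  0.6 -3. ]
q [ 0.27  0.31  1.59 -0.    1.24 -1.04] units d/30mm [ 0.02 -0.   -1.42] roll units 0.002
```

View pics/scene9.png

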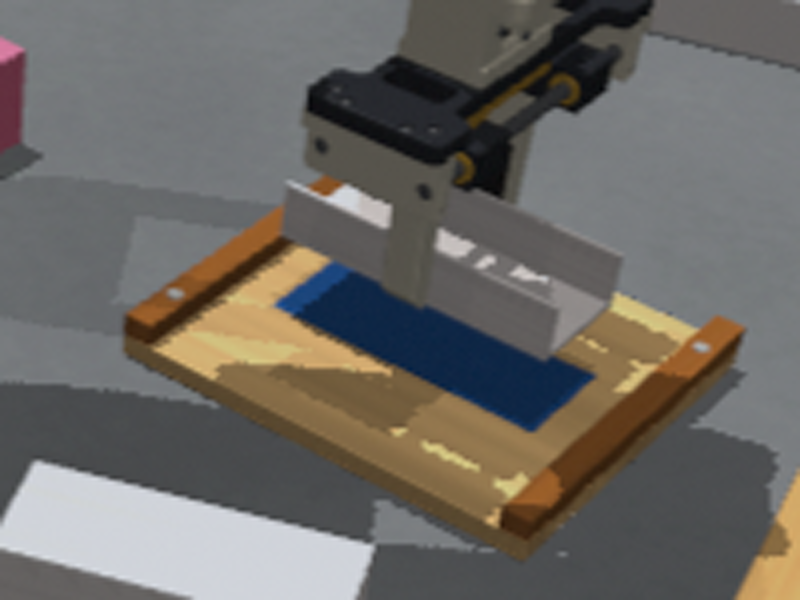

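View pics/top9.png

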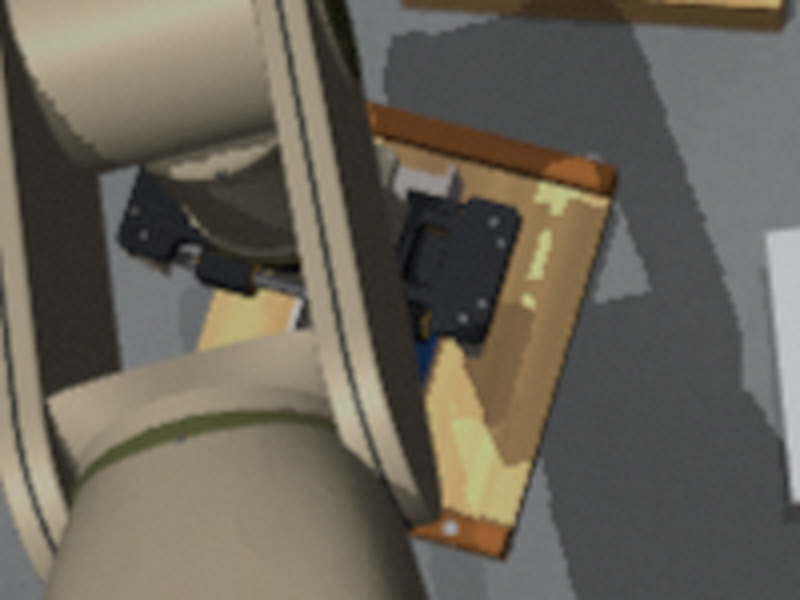

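```bash
python3 -c "
from h import *
for zb in(.050,.054,.058):
  print(zb,[((w2px('scene',p)-[330,120]+.5)*4).round().tolist() for p in box(.5795,.2147,-.26,.15,.06,zb,zb+.03)])
"
```

```text
0.05 [[279.0, 243.0], [545.0, 369.0], [610.0, 313.0], [348.0, 194.0], [286.0, 192.0], [556.0, 317.0], [622.0, 261.0], [356.0, 143.0]]
0.054 [[280.0, 236.0], [546.0, 362.0], [612.0, 307.0], [349.0, 187.0], [287.0, 185.0], [558.0, 310.0], [624.0, 254.0], [357.0, 136.0]]
0.058 [[281.0, 229.0], [548.0, 356.0], [613.0, 300.0], [350.0, 180.0], [288.0, 178.0], [559.0, 303.0], [626.0, 247.0], [358.0, 129.0]]
```

Emit:
{"fn": "play_rows", "kwargs": {
  "plan": [
    {"slide": [0.02, 0, -0.4], "roll": 0, "fingers": -1},
    {"slide": [0, 0, -0.4], "roll": 0, "fingers": -1},
    {"slide": [0, 0, -0.3], "roll": 0, "fingers": -1},
    {"slide": [0, 0, -0.15], "roll": 0, "fingers": -1},
    {"slide": [0, 0, -0.1], "roll": 0, "fingers": -1},
    {"slide": [0, 0, 0], "roll": 0, "fingers": -1}
  ]
}}

```text
t: 15.12
tool_pos: [0.5798, 0.215, -0.0156]
orientation: [0.204, 1.561, -0.204]
force: [0.3, -0.8, -3.3]
opening: 0.0598
```

Emit:
{"fn": "play_rows", "kwargs": {
  "plan": [
    {"slide": [0, 0, -0.05], "roll": 0, "fingers": -1},
    {"slide": [0, 0, 0], "roll": 0, "fingers": -1}
  ]
}}

```text
t: 15.38
tool_pos: [0.5804, 0.2152, -0.0162]
orientation: [0.204, 1.56, -0.204]
force: [0.9, -0.7, 0.5]
opening: 0.0601
```

Contact starts (force from −3.3 to +0.5). Release and rise.

Emit:
{"fn": "play_rows", "kwargs": {
  "plan": [
    {"slide": [0, 0, -0.02], "roll": 0, "fingers": -1},
    {"slide": [0, 0, 0], "roll": 0, "fingers": 1},
    {"slide": [0, 0, 0], "roll": 0, "fingers": 1},
    {"slide": [0, 0, 0], "roll": 0, "fingers": 1},
    {"slide": [0, 0, 0], "roll": 0, "fingers": 1},
    {"slide": [0, 0, 0.2], "roll": 0, "fingers": 1},
    {"slide": [0, 0, 0.6], "roll": 0, "fingers": 1},
    {"slide": [0, 0, 1], "roll": 0, "fingers": 1},
    {"slide": [0, 0, 1], "roll": 0, "fingers": 1},
    {"slide": [0, 0, 0.6], "roll": 0, "fingers": 1},
    {"slide": [0, -0.5, 0], "roll": 0.1, "fingers": 1},
    {"slide": [0, -1, 0], "roll": 0.2, "fingers": 1},
    {"slide": [0, -1, 0], "roll": 0.25, "fingers": 1},
    {"slide": [0, -1, 0], "roll": 0.3, "fingers": 1},
    {"slide": [-0.1, -1, 0], "roll": 0.3, "fingers": 1},
    {"slide": [-0.2, -1, 0], "roll": 0.3, "fingers": 1},
    {"slide": [-0.3, -1, 0], "roll": 0.3, "fingers": 1},
    {"slide": [-0.3, -1, 0], "roll": 0.3, "fingers": 1},
    {"slide": [-0.2, -0.7, 0], "roll": 0.3, "fingers": 1},
    {"slide": [0, 0, 0], "roll": 0, "fingers": 1}
  ]
}}

```text
t: 17.88
tool_pos: [0.5463, -0.0323, 0.0845]
orientation: [-0.052, 1.571, 0.052]
force: [0.6, 0.5, -0.7]
opening: 0.0929
```

```bash
cat > chk.py <<'E'
from h import *
import sys
tag=sys.argv[1]
for c in('scene','top'):
    im=robot.read_camera(c);np.save('im_'+tag+'_'+c,im)
    x0,y0,w,h=(330,140,200,150) if c=='scene' else (110,90,200,150)
    save(c+tag+'.png',cv2.resize(im[y0:y0+h,x0:x0+w],None,fx=4,fy=4,interpolation=cv2.INTER_CUBIC))
E
python3 chk.py 10; python3 -c "
from h import *
go(.545,-.036,.105,.0)"
```

```text
t 17.98 pos [ 0.5468 -0.0308  0.0846] xax [-0.  0. -1.] jawyaw 1.638 open 0.0929 F [0.1 0.9 0.4]
q [-0.15  0.07  1.75  0.    1.32 -1.79] units d/30mm [-0.06 -0.17 -2.82] roll units 0.274
```

View pics/scene10.png

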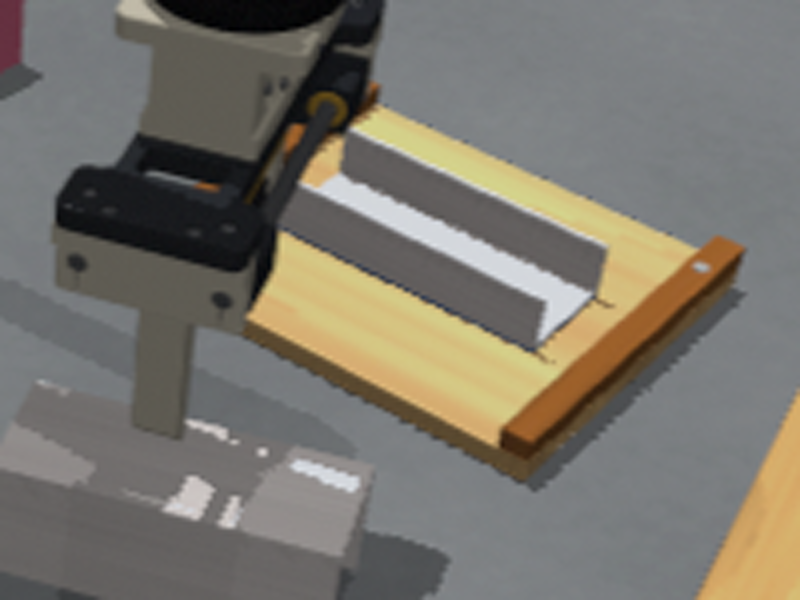

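View pics/top10.png

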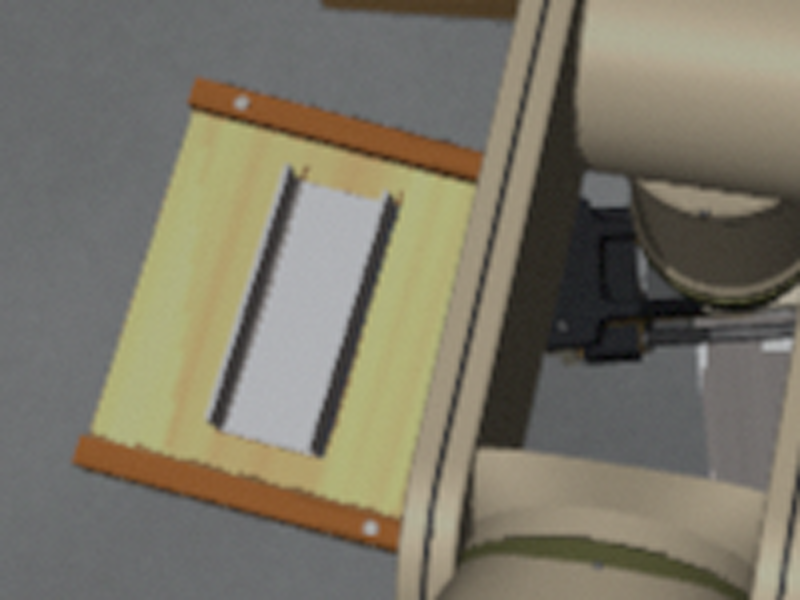

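Emit:
{"fn": "play_rows", "kwargs": {
  "plan": [
    {"slide": [-0.06, -0.17, 0], "roll": 0.27, "fingers": 1},
    {"slide": [0, 0, -0.4], "roll": 0, "fingers": 1},
    {"slide": [0, 0, -0.5], "roll": 0, "fingers": 1},
    {"slide": [0, 0, -0.5], "roll": 0, "fingers": 1},
    {"slide": [0, 0, -0.5], "roll": 0, "fingers": 1},
    {"slide": [0, 0, -0.4], "roll": 0, "fingers": 1},
    {"slide": [0, 0, -0.3], "roll": 0, "fingers": 1},
    {"slide": [0, 0, -0.1], "roll": 0, "fingers": 1},
    {"slide": [0, 0, 0], "roll": 0, "fingers": 1}
  ]
}}

```text
t: 19.1
tool_pos: [0.5451, -0.0362, 0.0035]
orientation: [-0.083, 1.569, 0.083]
force: [0.6, 0.2, -0.1]
opening: 0.0929
```

```bash
python3 -c "
from h import *
go(.545,-.036,.105,.004)
im=robot.read_camera('scene')
x0,y0,w,h=(300,190,160,120)
save('scene11.png',cv2.resize(im[y0:y0+h,x0:x0+w],None,fx=5,fy=5,interpolation=cv2.INTER_CUBIC))
"
```

```text
t 19.1 pos [ 0.5451 -0.0362  0.0035] xax [ 0. -0. -1.] jawyaw 1.677 open 0.0929 F [ 0.6  0.2 -0.1]
q [-0.16  0.16  1.81 -0.    1.17 -1.84] units d/30mm [-0.    0.01  0.02] roll units -0.006
```

View pics/scene11.png

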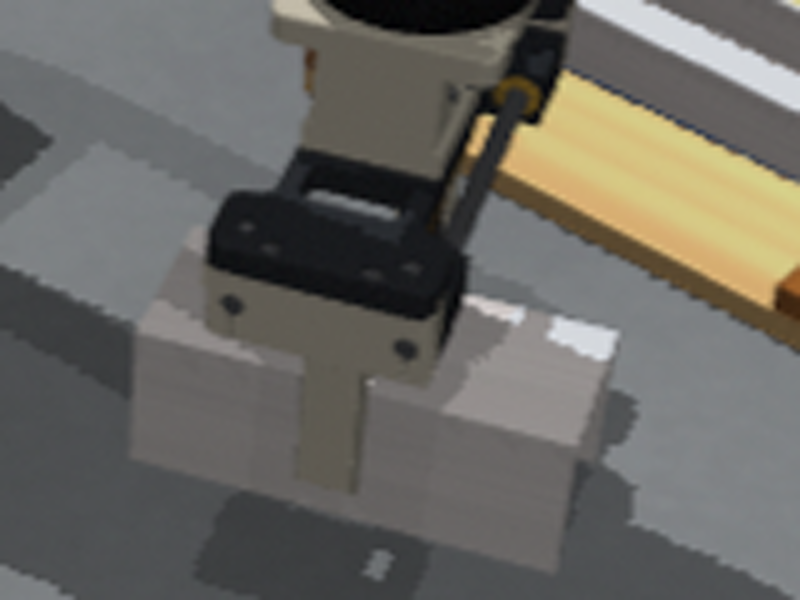

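Emit:
{"fn": "play_rows", "kwargs": {
  "plan": [
    {"slide": [0, 0, 0], "roll": 0, "fingers": -1},
    {"slide": [0, 0, 0], "roll": 0, "fingers": -1},
    {"slide": [0, 0, 0], "roll": 0, "fingers": -1},
    {"slide": [0, 0, 0], "roll": 0, "fingers": -1},
    {"slide": [0, 0, 0], "roll": 0, "fingers": -1},
    {"slide": [0, 0, 0], "roll": 0, "fingers": -1},
    {"slide": [0, 0, 0], "roll": 0, "fingers": -1}
  ],
  "squeeze": 35
}}

```text
t: 20.02
tool_pos: [0.545, -0.0362, 0.0035]
orientation: [-0.083, 1.569, 0.083]
force: [-1.2, -0.3, 2.2]
opening: 0.0597
```

Emit:
{"fn": "play_rows", "kwargs": {
  "plan": [
    {"slide": [0, 0, 0.2], "roll": 0, "fingers": -1},
    {"slide": [0, 0, 0.5], "roll": 0, "fingers": -1},
    {"slide": [0, 0, 0.8], "roll": 0, "fingers": -1},
    {"slide": [0, 0, 1], "roll": 0, "fingers": -1},
    {"slide": [0, 0, 0.8], "roll": 0, "fingers": -1},
    {"slide": [0, 0, 0.2], "roll": 0, "fingers": -1},
    {"slide": [0, 0, 0], "roll": 0, "fingers": -1}
  ]
}}

```text
t: 20.9
tool_pos: [0.545, -0.0361, 0.1085]
orientation: [-0.083, 1.569, 0.083]
force: [-0.7, 0.2, -6.8]
opening: 0.0595
```

```bash
python3 -c "
from h import *
for s in(1,-1):
    d=.028*s;go(.580-np.sin(-.26)*d,.2147+np.cos(-.26)*d,-.26,.0035+.015)
im=robot.read_camera('scene')
x0,y0,w,h=(280,150,200,150)
save('scene12.png',cv2.resize(im[y0:y0+h,x0:x0+w],None,fx=4,fy=4,interpolation=cv2.INTER_CUBIC))
"
```

```text
t 20.9 pos [ 0.545  -0.0361  0.1085] xax [ 0. -0. -1.] jawyaw 1.677 open 0.0595 F [-0.7  0.2 -6.8]
q [-0.16  0.04  1.74 -0.    1.37 -1.84] units d/30mm [ 1.41  9.26 -3.  ] roll units -2.62
t 20.9 pos [ 0.545  -0.0361  0.1085] xax [ 0. -0. -1.] jawyaw 1.677 open 0.0595 F [-0.7  0.2 -6.8]
q [-0.16  0.04  1.74 -0.    1.37 -1.84] units d/30mm [ 0.93  7.46 -3.  ] roll units -2.62
```

View pics/scene12.png

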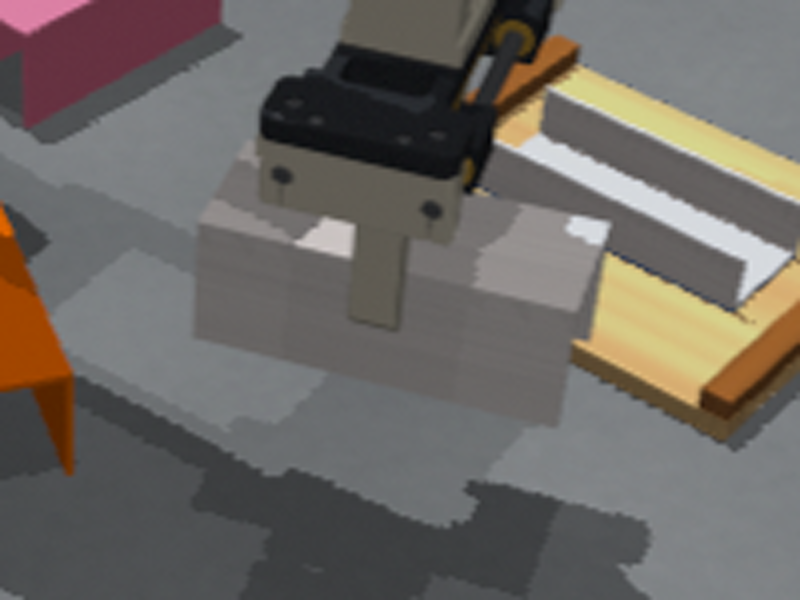

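Emit:
{"fn": "play_rows", "kwargs": {
  "plan": [
    {"slide": [0.05, 0.4, 0], "roll": -0.12, "fingers": -1},
    {"slide": [0.11, 0.9, 0], "roll": -0.3, "fingers": -1},
    {"slide": [0.11, 0.9, 0], "roll": -0.35, "fingers": -1},
    {"slide": [0.11, 0.9, 0], "roll": -0.35, "fingers": -1},
    {"slide": [0.12, 0.9, 0], "roll": -0.35, "fingers": -1},
    {"slide": [0.12, 0.9, 0], "roll": -0.35, "fingers": -1},
    {"slide": [0.12, 0.9, 0], "roll": -0.35, "fingers": -1},
    {"slide": [0.12, 0.9, 0], "roll": -0.3, "fingers": -1},
    {"slide": [0.07, 0.6, 0], "roll": -0.15, "fingers": -1},
    {"slide": [0, 0.16, -0.3], "roll": 0, "fingers": -1},
    {"slide": [0, 0, -0.6], "roll": 0, "fingers": -1},
    {"slide": [0, 0, -0.6], "roll": 0, "fingers": -1},
    {"slide": [0, 0, -0.15], "roll": 0, "fingers": -1},
    {"slide": [0, 0, 0], "roll": 0, "fingers": -1}
  ]
}}

```text
t: 22.7
tool_pos: [0.5724, 0.1871, 0.0581]
orientation: [0.204, 1.562, -0.205]
force: [0.7, 0.6, -7.4]
opening: 0.0597
```

```bash
python3 chk.py 13; python3 -c "
from h import *
s=-1
d=.028*s;X=(.580-np.sin(-.26)*d,.2147+np.cos(-.26)*d)
go(*X,-.26,.0035+.015)
p=robot.read_state()['tool_pos'];zb=p[2]-.0035
print(zb,[((w2px('scene',p)-[330,140]+.5)*4).round().tolist() for p in box(*X,-.26,.15,.06,zb,zb+.058)])
"
```

```text
t 22.8 pos [0.5735 0.1876 0.0596] xax [ 0.001  0.    -1.   ] jawyaw 1.31 open 0.0599 F [ 0.  -0.3 -5.9]
q [ 0.23  0.23  1.62 -0.    1.29 -1.08] units d/30mm [-0.02  0.   -1.37] roll units 0.002
0.05610908074164661 [[248.0, 177.0], [516.0, 306.0], [583.0, 249.0], [319.0, 126.0], [260.0, 75.0], [538.0, 202.0], [607.0, 146.0], [333.0, 26.0]]
```

View pics/scene13.png

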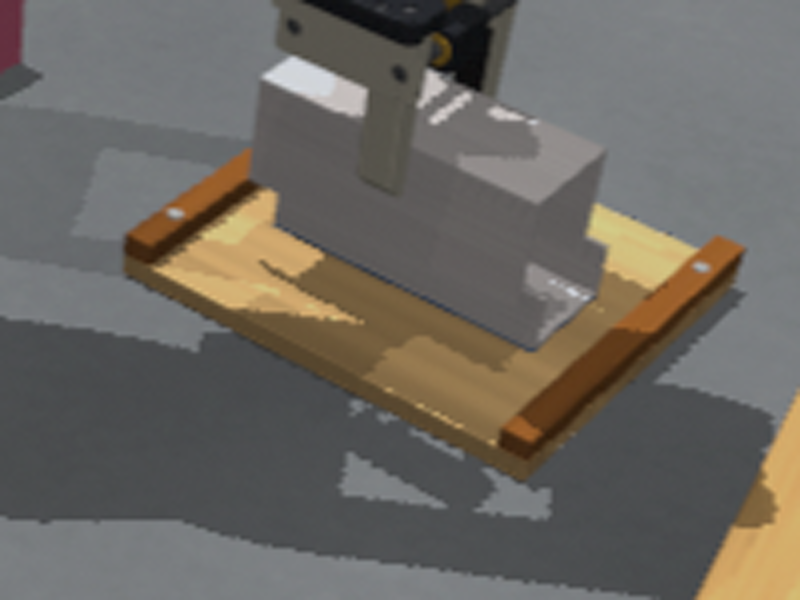

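View pics/top13.png

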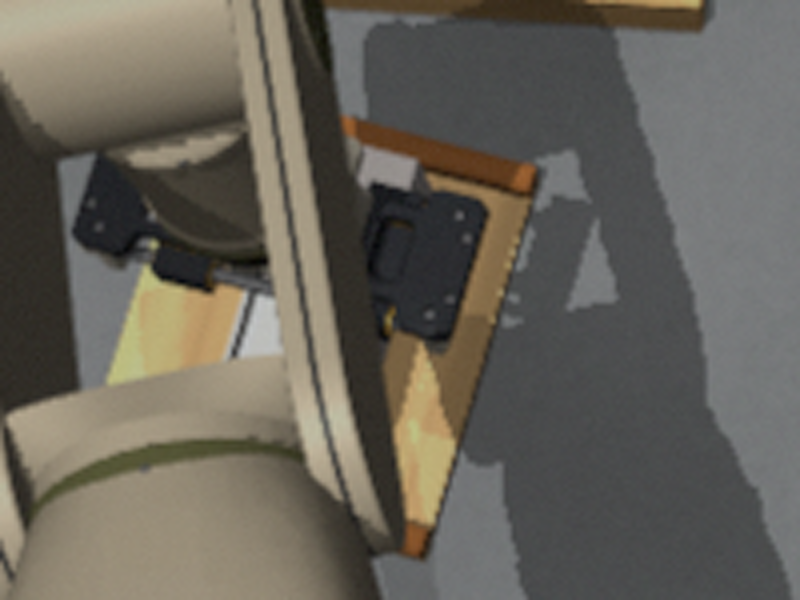

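Emit:
{"fn": "play_rows", "kwargs": {
  "plan": [
    {"slide": [0, 0, -0.3], "roll": 0, "fingers": -1},
    {"slide": [0, 0, -0.4], "roll": 0, "fingers": -1},
    {"slide": [0, 0, -0.3], "roll": 0, "fingers": -1},
    {"slide": [0, 0, -0.15], "roll": 0, "fingers": -1},
    {"slide": [0, 0, -0.1], "roll": 0, "fingers": -1},
    {"slide": [0, 0, 0], "roll": 0, "fingers": -1}
  ]
}}

```text
t: 23.55
tool_pos: [0.5729, 0.1877, 0.0213]
orientation: [0.204, 1.561, -0.204]
force: [-0.1, -0.4, -6.3]
opening: 0.0596
```

```bash
python3 chk.py 14; python3 -c "
from h import *
s=-1
d=.028*s;X=(.580-np.sin(-.26)*d,.2147+np.cos(-.26)*d)
go(*X,-.26,.0035+.015)"
```

```text
t 23.65 pos [0.5732 0.1878 0.0218] xax [ 0.001  0.    -1.   ] jawyaw 1.311 open 0.0599 F [-0.5  0.2 -5.8]
q [ 0.23  0.28  1.64 -0.    1.22 -1.08] units d/30mm [-0.01 -0.   -0.11] roll units -0.0
```

View pics/scene14.png

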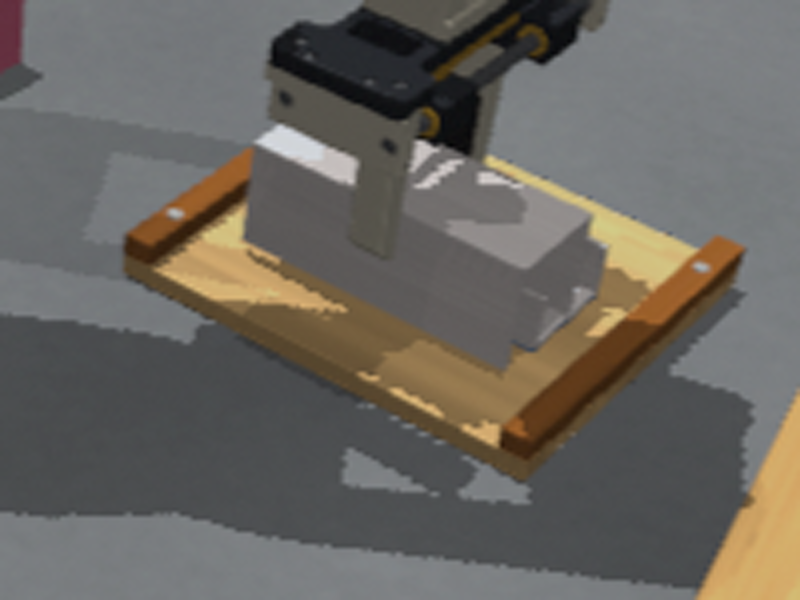

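Good: the deep channel's near flange hangs outside the shallow's near flange, free of it. Down the last few mm.

Emit:
{"fn": "play_rows", "kwargs": {
  "plan": [
    {"slide": [0, 0, -0.06], "roll": 0, "fingers": -1},
    {"slide": [0, 0, -0.03], "roll": 0, "fingers": -1},
    {"slide": [0, 0, 0], "roll": 0, "fingers": -1}
  ]
}}

```text
t: 24.02
tool_pos: [0.5728, 0.1877, 0.0187]
orientation: [0.204, 1.561, -0.204]
force: [0.9, -0.2, -6.7]
opening: 0.0599
```

Emit:
{"fn": "play_rows", "kwargs": {
  "plan": [
    {"slide": [0, 0, -0.04], "roll": 0, "fingers": -1},
    {"slide": [0, 0, 0], "roll": 0, "fingers": -1}
  ]
}}

```text
t: 24.28
tool_pos: [0.573, 0.1877, 0.0186]
orientation: [0.204, 1.561, -0.204]
force: [-4.9, -1.3, 3.0]
opening: 0.06
```

Emit:
{"fn": "play_rows", "kwargs": {
  "plan": [
    {"slide": [0, 0, 0], "roll": 0, "fingers": 0.6},
    {"slide": [0, 0, 0], "roll": 0, "fingers": 0.6},
    {"slide": [0, 0, 0], "roll": 0, "fingers": 0.6},
    {"slide": [0, 0, 0], "roll": 0, "fingers": 0.6},
    {"slide": [0, 0, 0], "roll": 0, "fingers": 0.6}
  ]
}}

```text
t: 24.9
tool_pos: [0.573, 0.1878, 0.0176]
orientation: [0.204, 1.561, -0.204]
force: [0.3, -0.3, 0.9]
opening: 0.0747
```

```bash
python3 chk.py 15
```

```text
(no output)
```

View pics/scene15.png

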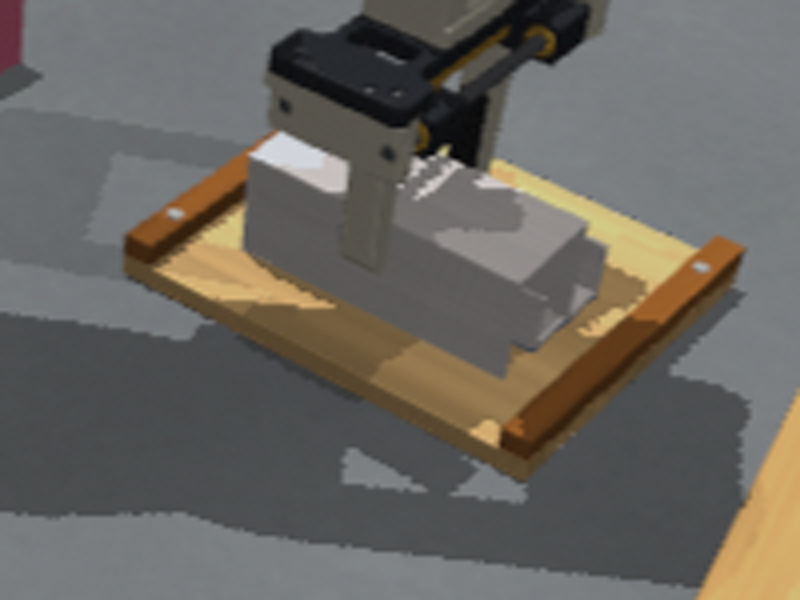

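Released and settled with a slight lean. Rise and withdraw.

Emit:
{"fn": "play_rows", "kwargs": {
  "plan": [
    {"slide": [0, 0, 0.2], "roll": 0, "fingers": 0.6},
    {"slide": [0, 0, 0.5], "roll": 0, "fingers": 0.6},
    {"slide": [0, 0, 1], "roll": 0, "fingers": 0.6},
    {"slide": [0, 0, 1], "roll": 0, "fingers": 0.6},
    {"slide": [0, 0, 1], "roll": 0, "fingers": 0.6},
    {"slide": [-0.2, -1, 0], "roll": 0, "fingers": 0.6},
    {"slide": [-0.2, -1, 0], "roll": 0, "fingers": 0.6},
    {"slide": [-0.2, -1, 0], "roll": 0, "fingers": 0.6},
    {"slide": [-0.2, -1, 0], "roll": 0, "fingers": 0.6},
    {"slide": [-0.2, -1, 0], "roll": 0, "fingers": 0.6},
    {"slide": [-0.2, -1, 0], "roll": 0, "fingers": 0.6},
    {"slide": [-0.2, -1, 0], "roll": 0, "fingers": 0.6},
    {"slide": [-0.2, -1, 0], "roll": 0, "fingers": 0.6},
    {"slide": [-0.2, -1, 0], "roll": 0, "fingers": 0.6},
    {"slide": [-0.2, -1, 0], "roll": 0, "fingers": 0.6},
    {"slide": [0, 0, 0], "roll": 0, "fingers": 0.6}
  ]
}}

```text
t: 27.0
tool_pos: [0.513, -0.1141, 0.1299]
orientation: [0.206, 1.559, -0.207]
force: [-0.3, -0.1, -0.7]
opening: 0.0744
```

```bash
python3 chk.py 16; python3 -c "
from h import *
d=-.028
c,s=np.cos(-.26),np.sin(-.26)
X=(.580-s*d,.2147+c*d)
t=np.arcsin(3/57.)
# deep corners leaned: local y,z ; outer tip (-30,0)at z=.012, inner tip (+30) at .015
pts=[]
for a in(-.075,.075):
  for y,z in((-.03,0),(-.03,.058),(.03,.058),(.03,0)):
    yy=y*np.cos(t)-z*np.sin(t); zz=.0135+ (y)*np.sin(t)+z*np.cos(t)
    pts.append([X[0]+c*a-s*yy,X[1]+s*a+c*yy,zz])
for cam,o in(('scene',(330,140)),('top',(110,90))):
    print(cam,[((w2px(cam,p)-o+.5)*4).round().tolist() for p in pts])
"
```

```text
scene [[239.0, 250.0], [247.0, 156.0], [319.0, 100.0], [309.0, 194.0], [500.0, 382.0], [518.0, 285.0], [587.0, 222.0], [567.0, 318.0]]
top [[368.0, 471.0], [354.0, 451.0], [245.0, 421.0], [264.0, 442.0], [445.0, 219.0], [434.0, 188.0], [327.0, 158.0], [342.0, 191.0]]
```

View pics/scene16.png

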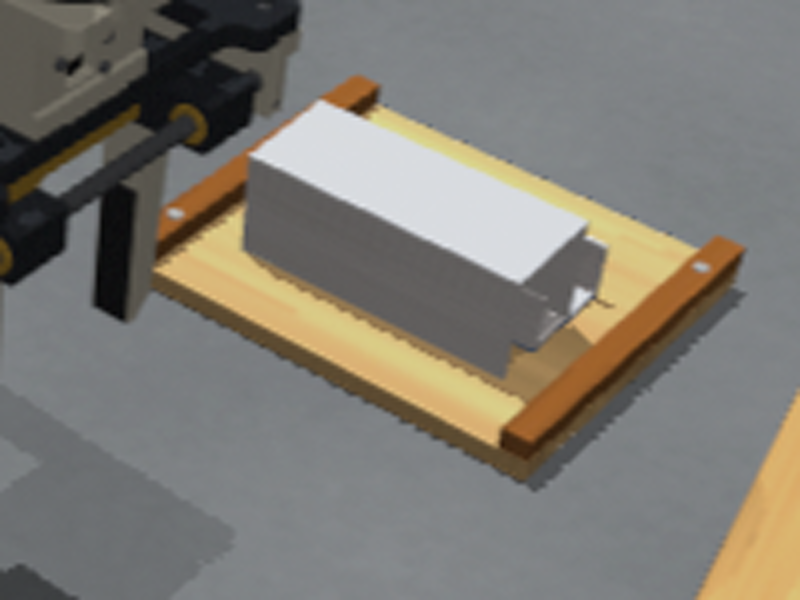

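View pics/top16.png

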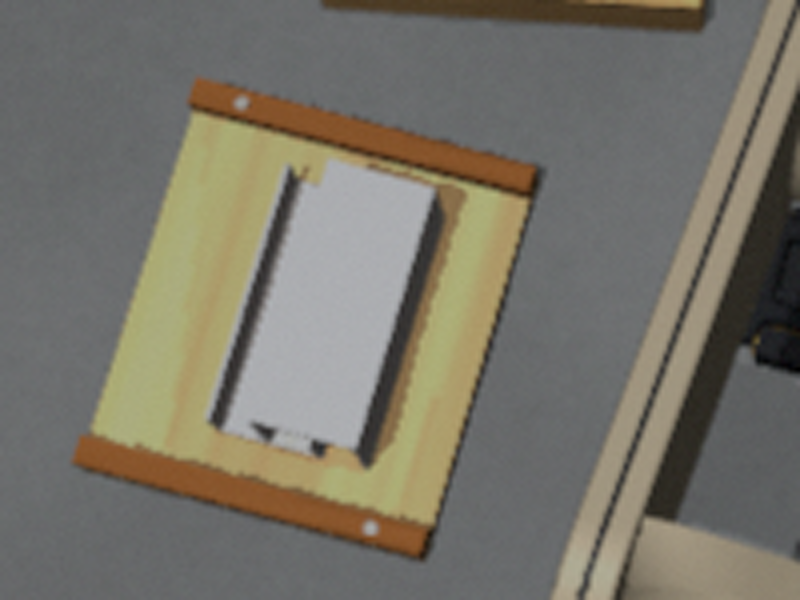

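```bash
python3 -c "
from h import *
print([np.round(m['point']) for m in robot.mark_of('scene','tube_mid')])
print(robot.close_job(), robot.read_state()['t'])"
```

```text
[array([266., 386.])]
the job is handed in; nothing more can be done
the job is handed in; nothing more can be done
```

The stack is built and the job was handed in at about 27 s of the 56 s allowed. The shallow channel went down first, open side up on the blue bay. The deep channel then went open side down over its near flange, with its centre line 28 mm to one side.

**First grasp:** It closed on nothing. The pictures showed the fingertips about 30 mm above the reported TCP height. I worked from that offset afterwards, and both grasps read about 60 mm. The reported height still disagrees with the pictures.

**Last checks:**
- With the shallow one set down, the blue bay was fully covered and the channel lay in line with it.
- The deep one's visible corners fit the fully-down pose with the 3 degree lean to about 1–2 px in both cameras. The two are parallel with their ends about even.
- The gripper had opened and moved well clear before hand-in.
- The red tube reads at pixel (266, 386) in the scene picture against (265, 384) at the start, within the network's scatter. The orange and pink look-alikes were never touched.

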